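Make up the table caddy and the grill caddy

TASK

Make up the two wooden condiment caddies for tonight: the one with two compartments goes on the dining table and gets the pepper mill in its wide compartment and one salt shaker in its narrow one; the one with three equal compartments goes out to the grill and gets the other salt shaker and both spice jars, one to a compartment in any order. Everything must end standing upright on the caddy floors and let go; knock nothing over, and leave the mug and the small steel canister where they are.

Things in the scene. Friction and masses are not known exactly. Their poses are not given: they have to be found in the camera images.
- table_caddy: light wooden caddy with two compartments in a row, 84 x 149 mm. Inside, the wide one (74 x 74 mm) has its centre at y = +32.5 mm, the narrow one (74 across, 60 along) at y = -39.5 mm, both at x = 0. Floor 6 mm thick, walls and dividers 5 mm; long sides 26 mm high, dividers 22, ends 40 with a hand-hole. Loose, 0.8 kg. Origin: centre of its underside; z up, y along its length, x across it.
- grill_caddy: light wooden caddy with three equal compartments in a row, 70 x 200 mm. Each is 60 x 60 mm inside; centres at y = +65, 0 and -65 mm, x = 0. Floor 6 mm thick, walls and dividers 5 mm; long sides 26 mm high, dividers 22, ends 40 with a hand-hole. Loose, 0.8 kg. Origin: centre of its underside; z up, y along its length, x across it.
- mill: turned wooden pepper mill, the tallest of the stock: foot 58 mm in diameter, 170 mm tall, upright, 0.13 to 0.25 kg. Its round head (49 mm in diameter, small knob on top) spans heights 123 to 158 mm and does not turn: grip it there. A gripper working low right beside the mill can strike it. Origin: centre of its underside; z up.
- salt_shaker_a: one of the two identical salt shakers: round grey body 44 mm in diameter up to 74 mm, grey domed top 34 mm in diameter up to 90 mm, standing upright, 0.1 kg. Origin: centre of its underside; z up.
- salt_shaker_b: one of the two identical salt shakers: round grey body 44 mm in diameter up to 74 mm, grey domed top 34 mm in diameter up to 90 mm, standing upright, 0.1 kg. Origin: centre of its underside; z up.
- spice_jar_a: spice jar, a clear round jar with a dark round cap, 41 mm in diameter and 105 mm tall, straight-sided, standing upright, 0.11 kg. There are two spice jars, alike but for the label. Origin: centre of its underside; z up.
- spice_jar_b: spice jar, a clear round jar with a dark round cap, 41 mm in diameter and 105 mm tall, straight-sided, standing upright, 0.11 kg. There are two spice jars, alike but for the label. Origin: centre of its underside; z up.
- steel_canister: small steel clip canister, 60 mm in diameter, 64 mm tall, by the right side of the juicer (a fixed appliance behind the stock, 340 mm tall, its front at x = 0.555, its sides at y = 0.055 and -0.195); not part of either kit: leave it. Origin: centre of its underside.
- mug: grey-green mug with a pale band and a handle, 92 mm tall, to the right of the work; not part of either kit: leave it. Origin: under its middle.

How it is judged:
At the end, for the whole second after the job is handed in: Mill in the wide, a salt shaker in the narrow compartment of the two-compartment caddy; other shaker and both jars in the three-compartment caddy, any order; all on the caddy floor (within 4 mm), upright (0.12 rad), at rest (20 mm/s); caddies level (0.06 rad) (x of mill in the frame of table_caddy between -0.03 and 0.03 m and y of mill in the frame of table_caddy between -0.014 and 0.05 m and z of mill in the frame of table_caddy between 0.002 and 0.01 m and x of spice_jar_a in the frame of grill_caddy between -0.022 and 0.022 m and y of spice_jar_a in the frame of grill_caddy between -0.082 and 0.082 m and z of spice_jar_a in the frame of grill_caddy between 0.002 and 0.01 m and x of spice_jar_b in the frame of grill_caddy between -0.022 and 0.022 m and y of spice_jar_b in the frame of grill_caddy between -0.082 and 0.082 m and z of spice_jar_b in the frame of grill_caddy between 0.002 and 0.01 m and ((x of salt_shaker_a in the frame of table_caddy between -0.03 and 0.03 m and y of salt_shaker_a in the frame of table_caddy between -0.066 and -0.026 m and z of salt_shaker_a in the frame of table_caddy between 0.002 and 0.01 m and x of salt_shaker_b in the frame of grill_caddy between -0.022 and 0.022 m and y of salt_shaker_b in the frame of grill_caddy between -0.082 and 0.082 m and z of salt_shaker_b in the frame of grill_caddy between 0.002 and 0.01 m) or (x of salt_shaker_b in the frame of table_caddy between -0.03 and 0.03 m and y of salt_shaker_b in the frame of table_caddy between -0.066 and -0.026 m and z of salt_shaker_b in the frame of table_caddy between 0.002 and 0.01 m and x of salt_shaker_a in the frame of grill_caddy between -0.022 and 0.022 m and y of salt_shaker_a in the frame of grill_caddy between -0.082 and 0.082 m and z of salt_shaker_a in the frame of grill_caddy between 0.002 and 0.01 m)) and angle between each of mill, salt_shaker_a, salt_shaker_b, spice_jar_a, spice_jar_b's own z axis and vertical below 0.12 rad and linear speed of each of mill, salt_shaker_a, salt_shaker_b, spice_jar_a, spice_jar_b below 0.02 m/s and angle between each of table_caddy, grill_caddy's own z axis and vertical below 0.06 rad); the robot touches nothing.
It fails at once if a thing of the stock is knocked over (tilted more than 0.8 rad) (angle between any of mill, salt_shaker_a, salt_shaker_b, spice_jar_a, spice_jar_b's own z axis and vertical above 0.8 rad).
It fails at once if the mug or the steel canister is moved by more than 25 mm (distance of any of mug, steel_canister from where it was at the start of the episode above 0.025 m).
It also fails if it takes over 128 s, if anything falls off the work surface, if the arm or the gripper's body presses on something with over 40 N, if the wrist force passes 120 N, or if a joint passes its speed limit or range.

ROBOT

A 6-joint arm with a two-finger parallel gripper is mounted at the origin on a cart in front of the work surface, level with it; the furniture and walls round the work are solid. World frame = base frame: x ahead of the robot, y to its left, z up, the work surface at z = 0. Lengths are in m, angles in rad, forces in N, time in s.
With the tool pointing down it reaches from about 0.25 to 0.85 m from the base axis. Payload 12.5 kg.
Tool frame: the origin (TCP) lies on the mounting face of the last link; the fingertips stand 186 mm ahead of it and the grasp point (between the pads) lies 167 mm ahead of it; z points along the fingers, y is the line along which they close (so a half turn about z gives the same grasp; the last joint's range is limited). The gripper opens to 93 mm and grips with 3 to 60 N. Pads are 15 mm wide; open, the fingers measure 128 mm over their backs; the gripper's body (75 mm by 188 mm) begins 65 mm behind the grasp point.
Start: joints at [-1.418, 0.351, 1.652, -0, 1.139, -0.085], TCP at [0.13, -0.535, 0.405] pointing down, gripper open.
Joint ranges: [-2.75, 2.75], [-0.79, 2.1], [0.01, 2.65], [-1.57, 4.71], [0.07, 3.14], [-2.87, 2.87]. Speed limits (rad/s): [2.22, 2.22, 2.79, 3.14, 3.14, 3.14].

INTERFACE

Orientations are given as a unit quaternion [x, y, z, w].
In Python, from bench import monitor, read_camera, order, search_frame, regions_of, mark_of gives the robot as it stands.
- The arm moves only by the tool drive_tool, never from a script. Its argument "commands" is text: rows parted by semicolons, each of 7 numbers parted by spaces: the turn, a rotation vector about the tool's x, y, z normalised to -1 to 1, where 1 is 30 degrees, then the shift along the tool's x, y, z normalised to -1 to 1, where 1 is 50 cm, then the closure, from -1 (fully open) to 1 (shut). In form: wx wy wz x y z claw; .... A call has 1 to 5 rows; each row shifts and turns the commanded pose from where the row before left it, along the tool's axes as they then stand; what a row does not reach is not made up. A row lasts 1/10 s, in which the tool goes at most 50 mm and 8.59 degrees, less where a joint would pass 70% of its speed; a pose out of reach is approached as far as the arm can. A call with a number of a shift or a turn outside -1 to 1 is refused whole. A call with a gripper value outside its range is refused whole. The fingers move at their own pace and stop on an object; "force" is the grip in N (left out, the last holds). Time passes only in rows, so rows that do not move let the fingers close. It gives the time, the measured TCP pose, the force, the opening and the grip force at its end, in the units of the state.
- monitor.read_state(): the state, without advancing time (a new reading comes with each control period).
- read_camera(name): name is "scene" or "top" or "wrist"; returns a dict with "frame" (480x640x3 uint8, red, green, blue), "range_z" (480x640 float32, m along the optical axis (not along the pixel's ray), 0 where there is no reading), "fx", "fy", "cx", "cy" (pixels), "rvec" (rotation vector, rad) and "tvec" (3), from world to camera coordinates, as OpenCV has them; the wrist camera has in their place "mount" (4x4, takes a point from camera to tool coordinates, whose origin is the TCP and whose axes are the flange's). Camera axes: x right, y down, z forward; pixel columns grow to the right and rows downward; lengths in m; the calibration is good to about 2 mm. A picture is of the moment at which its call begins: read the wrist's pose just before it.
- order.finish_job(): hands the job in; it is judged then, once.
Trained networks look in a picture, given as the dict that the camera call returned (one of the last four; its "shot" number tells which), for a name from the list of things; names that differ only in an ending like _2 or _b are one class to them, and where a whole thing is asked for, a point or a joint stands for the part that bears it (a point fixed in the world has none). Each returns a list of dicts, best first, with "conf" (0 to 1); they miss things now and then, are a little off and sometimes report something else, mostly with a low value. They report only what shows in the picture. A call takes as long as a camera call.
- search_frame(label, picture): "at" ([x, y, z] in m, in the coordinates of the camera as it stood for that picture, good to about 4 mm: the middle of the surface that is visible of it).
- regions_of(label, picture): "mask" (480x640 bool, what is visible of it).
- mark_of(label, picture): "at" ([x, y, z] in m, in the coordinates of the camera as it stood for that picture, good to about 4 mm: a listed point, or the origin of a listed thing).
The state is a dict: "clock": time; "qpos": joint angles; "qd": joint speeds; "tau": joint torques, N m; "tool_pos": TCP position; "tool_rot": TCP orientation; "contact_force": force on the tool from outside, world axes, zero at the start; "wrist_torque": the same for the moment, N m; "width": finger opening in m; "gripper_force": force on a finger pad.
Only numpy, scipy, OpenCV 4.12 (cv2) and the standard library are available. Lean on these libraries where they do the work, as an engineer would, in place of code of your own. Each camera call takes 0.05 s, during which the arm holds its last target. There are 200 camera calls.

## Working session

There is one attempt and no reset: what is moved stays moved. The work goes in short steps, Python scripts to look and compute and a tool call to move; the robot and the scene stay as the last step left them, time stands still between calls to the robot, and variables do not carry over. Pictures are saved under pics/ and viewed, at most 14 in all, crops included, and the job is handed in when it is done.

Besides the shell and the picture viewer there is one more tool, called after ">>>" in YAML: its name, and indented under it one key for each argument. drive_tool: Moves the arm, as the interface text tells. Scaled input: -1 to 1 covers 50 cm each way for a shift and 30 degrees each way for a turn. Its arguments: {"type":"object","properties":{"commands":{"type":"string"},"force":{"type":"number"}},"required":["commands"]}

```bash
mkdir -p pics; ls
cat > h.py <<'E'
import numpy as np, cv2
from bench import monitor, read_camera, order, search_frame, regions_of, mark_of
from scipy.spatial.transform import Rotation as R
def cam(name):
    s=monitor.read_state(); p=read_camera(name)
    if name=='wrist':
        T=np.eye(4); T[:3,:3]=R.from_quat(s['tool_rot']).as_matrix(); T[:3,3]=s['tool_pos']; W=T@np.array(p['mount'])
    else:
        C=np.eye(4); C[:3,:3]=cv2.Rodrigues(np.array(p['rvec'],float))[0]; C[:3,3]=np.ravel(p['tvec']); W=np.linalg.inv(C)
    return p,W
def w(W,at): return W[:3,:3]@np.array(at)+W[:3,3]
def cloud(p,W,mask=None):
    v,u=np.nonzero((p['range_z']>0)&(mask if mask is not None else True)); z=p['range_z'][v,u]
    P=np.c_[(u-p['cx'])*z/p['fx'],(v-p['cy'])*z/p['fy'],z]
    return P@W[:3,:3].T+W[:3,3]
def save(p,n): cv2.imwrite(f'pics/{n}.png',p['frame'][:,:,::-1])
E
python3 - <<'E'
from h import *
print(monitor.read_state())
for c in ['scene','top']:
    p,W=cam(c); save(p,c+'0'); print(c,W[:3,3].round(3))
    for n in ['table_caddy','grill_caddy','mill','salt_shaker_a','spice_jar_a','steel_canister','mug']:
        for f in (mark_of,):
            for d in f(n,p): print(n,w(W,d['at']).round(3),round(d['conf'],2))
E
```

```text
pics
{'clock': 0.0, 'qpos': array([-1.41759871e+00,  3.51240101e-01,  1.65239118e+00,  4.19949322e-05,
        1.13910332e+00, -8.46289180e-02]), 'qd': array([ 0.00057306, -0.00082755,  0.00108061,  0.00099344,  0.00118666,
        0.00118367]), 'tau': array([ 1.42469391e-03, -4.97320211e+01, -2.85251606e+01,  6.99427701e-02,
        2.57602637e-02, -1.30882190e-04]), 'tool_pos': array([ 0.1295697 , -0.53439852,  0.4042117 ]), 'tool_rot': array([ 9.92939026e-01,  1.18624465e-01, -5.16774031e-07, -5.71293305e-04]), 'contact_force': array([0.65200861, 0.36723441, 0.25811878]), 'wrist_torque': array([ 0.00339799,  0.00069713, -0.03640012]), 'gripper_force': 0.0, 'width': 0.09290007503555371}
scene [0.143 0.379 0.918]
table_caddy [ 0.519 -0.374  0.006] 0.75
grill_caddy [0.473 0.068 0.   ] 0.63
grill_caddy [ 0.495 -0.141  0.   ] 0.48
mill [ 0.483 -0.235  0.001] 0.72
mill [ 0.41  -0.171 -0.001] 0.62
salt_shaker_a [ 0.498 -0.142 -0.003] 0.97
salt_shaker_a [ 0.483 -0.234  0.001] 0.82
salt_shaker_a [ 0.596 -0.524  0.002] 0.36
spice_jar_a [ 0.414 -0.291 -0.002] 0.85
spice_jar_a [ 0.418 -0.089  0.001] 0.81
steel_canister [ 0.607 -0.237 -0.   ] 0.58
mug [ 0.597 -0.524  0.003] 0.73
mug [ 0.482 -0.236  0.   ] 0.48
top [ 0.411 -0.24   1.021]
table_caddy [ 0.515 -0.377 -0.   ] 0.65
grill_caddy [0.471 0.063 0.002] 0.79
mill [ 0.41  -0.176 -0.001] 0.6
salt_shaker_a [ 0.498 -0.14  -0.004] 0.73
salt_shaker_a [ 0.484 -0.239 -0.   ] 0.57
spice_jar_a [ 0.414 -0.088 -0.002] 0.61
spice_jar_a [ 0.419 -0.295 -0.001] 0.59
steel_canister [ 0.609 -0.245  0.001] 0.78
mug [ 0.596 -0.523  0.002] 0.83
```

View pics/scene0.png

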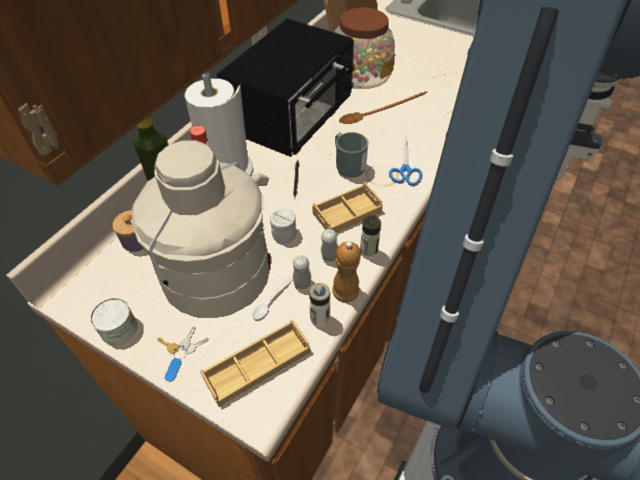

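View pics/top0.png

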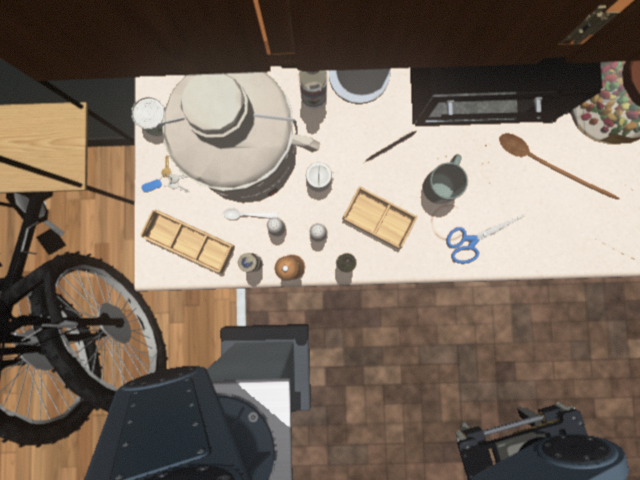

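The scene view shows the two-compartment caddy at (348,208), the three-compartment caddy at (258,362), and the mill, jars and shakers between them. In the top view the caddies are at (381,218) and (187,242), the mill at (289,267), the jars at (249,262) and (346,262), and the shakers at (276,227) and (318,232). Next I'll measure from the depth images of both views.

```bash
cat > m.py <<'E'
from h import *
S={'salt1':(.498,-.141),'salt2':(.484,-.237),'jar1':(.416,-.089),'jar2':(.417,-.293),'mill':(.41,-.174),'can':(.608,-.242)}
def circ(P):
    # top-slab circle fit
    from scipy.optimize import least_squares
    f=lambda q:np.hypot(P[:,0]-q[0],P[:,1]-q[1])-q[2]
    return least_squares(f,[*P[:,:2].mean(0),.02],loss='soft_l1',f_scale=.001).x
C={}
for c in ['scene','top']:
    p,W=cam(c); P=cloud(p,W); C[c]=P
    for n,(x,y) in S.items():
        Q=P[(np.hypot(P[:,0]-x,P[:,1]-y)<.038)&(P[:,2]>.02)&(P[:,2]<.2)]
        h=np.percentile(Q[:,2],98); T=Q[Q[:,2]>h-.008]
        print(c,n,'top z',h.round(4),'top bbox mid',((T.min(0)+T.max(0))/2)[:2].round(4),'size',np.ptp(T,0)[:2].round(3),'n',len(T))
    for n,(x,y) in {'table':(.517,-.376),'grill':(.472,.066)}.items():
        Q=P[(np.hypot(P[:,0]-x,P[:,1]-y)<(.12 if n=='grill' else .1))]
        if n=='table': Q=Q[~((np.hypot(Q[:,0]-.597,Q[:,1]+.523)<.06)|(np.hypot(Q[:,0]-.417,Q[:,1]+.293)<.03)|(np.hypot(Q[:,0]-.608,Q[:,1]+.242)<.04))]
        else: Q=Q[np.hypot(Q[:,0]-.416,Q[:,1]+.089)>.035]
        Wl=Q[(Q[:,2]>.012)&(Q[:,2]<.05)]
        r=cv2.minAreaRect((Wl[:,:2]*1000).astype(np.float32)); print(c,n,r,'maxz',np.percentile(Wl[:,2],99))
        (cx,cy),(a,b),th=r; th=np.deg2rad(th)
        d=np.array([np.cos(th),np.sin(th)]) if a>b else np.array([-np.sin(th),np.cos(th)])
        if d[1]<0:d=-d
        e=np.array([d[1],-d[0]])
        L=(Q[:,:2]-np.array([cx,cy])/1000); y=L@d; x=L@e
        print('  d',d.round(4),'yaw of +y axis deg',np.degrees(np.arctan2(-d[0],d[1])).round(2))
        m=(abs(x)<.02)&(abs(y)<.11)
        hb=[(round(k,3),round(float(Q[m&(abs(y-k)<.002)][:,2].max()),3)) for k in np.arange(-.1,.101,.004) if (m&(abs(y-k)<.002)).any()]
        print('  ',' '.join(f'{int(a*1000)}:{int(b*1000)}' for a,b in hb))
E
python3 m.py
```

```text
scene salt1 top z 0.0903 top bbox mid [ 0.4988 -0.1374] size [0.03  0.031] n 135
scene salt2 top z 0.0906 top bbox mid [ 0.4827 -0.2307] size [0.029 0.029] n 115
scene jar1 top z 0.1083 top bbox mid [ 0.4208 -0.0845] size [0.04  0.043] n 311
scene jar2 top z 0.1089 top bbox mid [ 0.4142 -0.2923] size [0.039 0.041] n 235
scene mill top z 0.1673 top bbox mid [ 0.4037 -0.1677] size [0.027 0.022] n 71
scene can top z 0.1778 top bbox mid [ 0.64   -0.2304] size [0.009 0.023] n 39
scene table ((515.10888671875, -373.88330078125), (151.5654754638672, 88.1390609741211), 60.27326965332031) maxz 0.0418949522542292
  d [0.4959 0.8684] yaw of +y axis deg -29.73
   -100:3 -96:5 -88:-1 -76:39 -72:44 -68:40 -64:12 -60:11 -56:8 -52:10 -48:9 -44:10 -40:10 -36:12 -32:10 -28:10 -24:10 -20:10 -16:11 -12:21 -8:25 -4:27 0:10 4:10 8:11 12:9 16:8 20:12 24:9 28:10 32:10 36:9 40:11 44:10 48:11 52:9 56:10 68:38 72:44 76:45 80:5 84:4 88:4 92:6 96:4 100:1
scene grill ((473.43267822265625, 64.97850036621094), (200.01576232910156, 72.80654907226562), 63.83161544799805) maxz 0.04131889901462293
  d [0.441  0.8975] y
[... 1082 characters left out ...]
0 -44:10 -40:10 -36:11 -32:10 -28:10 -24:9 -20:8 -16:9 -12:10 -8:23 -4:25 0:9 4:11 8:9 12:11 16:10 20:10 24:11 28:11 32:10 36:9 40:9 44:9 48:11 52:9 56:10 60:10 64:9 68:40 72:43 76:39 80:2 84:4 88:4 92:4 96:4 100:3
top grill ((473.9448547363281, 61.788665771484375), (201.57740783691406, 70.16039276123047), 63.74872970581055) maxz 0.04021812798307371
  d [0.4423 0.8969] yaw of +y axis deg -26.25
   -100:42 -96:40 -88:11 -84:8 -80:10 -76:9 -72:10 -68:9 -64:9 -60:10 -56:10 -52:9 -48:10 -44:10 -40:9 -36:24 -32:25 -28:20 -24:8 -20:9 -16:9 -12:11 -8:10 -4:9 0:11 4:8 8:11 12:9 16:11 20:10 24:9 28:23 32:25 36:22 40:9 44:8 48:9 52:9 56:10 60:12 64:9 68:8 72:10 76:8 80:10 84:10 88:9 92:19 96:43 100:40
```

>>> drive_tool:
  commands: "0 0 0.163 0 0 0 -1;0 0 0.163 0 0 0 -1;0 0 0.163 0 0 0 -1;0 0 0.163 0 0 0 -1;0 0 0 0.0535 -0.056 0 -0.33"
  force: 20

```text
clock: 1.4
tool_pos: [0.1577, -0.5107, 0.4046]
tool_rot: [0.998, -0.055, -0.0, 0.001]
contact_force: [1.1, 0.3, -0.5]
width: 0.0887
gripper_force: 0.0
```

>>> drive_tool:
  commands: "0 0 0 0.0535 -0.056 0 -0.33;0 0 0 0.0535 -0.056 0 -0.33;0 0 0 0.0535 -0.056 0 -0.33;0 0 0 0.0535 -0.056 0 -0.33;0 0 0 0.0535 -0.056 0 -0.33"

```text
clock: 1.9
tool_pos: [0.3076, -0.3828, 0.4049]
tool_rot: [0.999, -0.052, 0.0, 0.0]
contact_force: [-0.0, -0.1, 0.9]
width: 0.0619
gripper_force: 0.0
```

>>> drive_tool:
  commands: "0 0 0 0.0535 -0.056 0 -0.33;0 0 0 0.0535 -0.056 0 -0.33;0 0 0 0.0535 -0.056 0 -0.33;0 0 0 0 0 0 -0.33;0 0 0 0 0 0 -0.33"

```text
clock: 2.4
tool_pos: [0.3954, -0.3084, 0.4047]
tool_rot: [0.999, -0.051, -0.0, 0.0]
contact_force: [0.4, -0.2, -0.2]
width: 0.0618
gripper_force: 0.0
```

```bash
cat > wm.py <<'E'
from h import *
import sys
p,W=cam('wrist'); save(p,sys.argv[1]); P=cloud(p,W); print(monitor.read_state()['tool_pos'].round(4),'cam',W[:3,3].round(3))
S={'salt1':(.4995,-.140,.0907),'salt2':(.484,-.2335,.0907),'jar1':(.4208,-.086,.105),'jar2':(.4145,-.2935,.105),'mill':(.405,-.170,.17)}
for n,(x,y,zt) in S.items():
    Q=P[(np.hypot(P[:,0]-x,P[:,1]-y)<.035)&(P[:,2]>.02)&(P[:,2]<.2)]
    if len(Q)<50: print(n,len(Q)); continue
    h=np.percentile(Q[:,2],98); T=Q[Q[:,2]>h-.008]
    print(n,'top',h.round(4),((T.min(0)+T.max(0))/2)[:2].round(4),np.ptp(T,0)[:2].round(3),len(T))
for n in ['table_caddy','grill_caddy','mill','salt_shaker_a','spice_jar_a']:
    for d in mark_of(n,p): print(n,w(W,d['at']).round(4),round(d['conf'],2))
def caddy(P,x,y,d,L,Wd):
    d=np.array(d);e=np.array([d[1],-d[0]]); l=P[:,:2]-[x,y]
    m=(abs(l@d)<L/2+.012)&(abs(l@e)<Wd/2+.012)&(P[:,2]>.012)&(P[:,2]<.05); return cv2.minAreaRect((P[m][:,:2]*1000).astype(np.float32)) if m.sum()>100 else None
print('table',caddy(P,.5153,-.3755,(.4965,.868),.149,.084)); print('grill',caddy(P,.4737,.0635,(.4417,.897),.2,.07))
E
python3 wm.py w1
```

```text
[ 0.3949 -0.3089  0.4047] cam [ 0.47  -0.315  0.386]
salt1 top 0.0904 [ 0.5005 -0.1429] [0.031 0.031] 1161
salt2 top 0.0903 [ 0.4841 -0.2344] [0.031 0.031] 1138
jar1 top 0.1076 [ 0.4213 -0.086 ] [0.041 0.041] 2109
jar2 top 0.1077 [ 0.4149 -0.2935] [0.04  0.039] 1958
mill top 0.17 [ 0.407  -0.1706] [0.012 0.012] 312
table_caddy [ 0.5163 -0.3745 -0.0006] 0.73
mill [ 0.4049 -0.1735 -0.001 ] 0.96
salt_shaker_a [ 0.481  -0.2354  0.0006] 0.65
salt_shaker_a [ 0.4977 -0.1405 -0.0058] 0.58
spice_jar_a [ 0.4212 -0.092   0.0054] 0.83
spice_jar_a [ 0.4149 -0.2956 -0.0041] 0.68
table ((515.6168823242188, -375.7904357910156), (149.23800659179688, 84.10831451416016), 60.155826568603516)
grill ((442.8864440917969, -1.3474044799804688), (58.895389556884766, 70.83194732666016), 63.66572189331055)
```

View pics/w1.png

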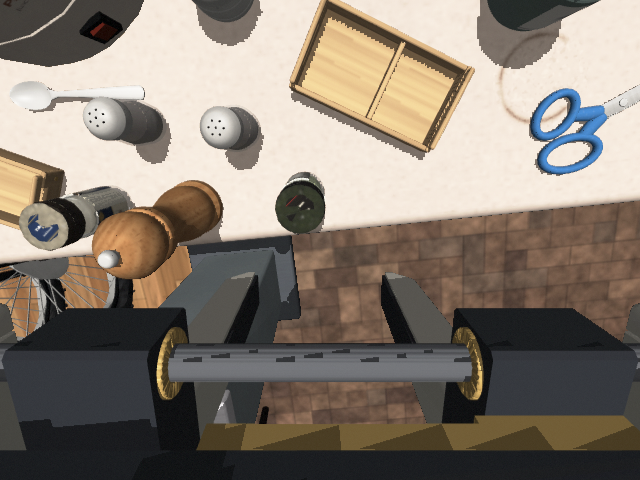

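The wrist view shows the table caddy with its wide compartment at (348,65) and its narrow one at (420,95), and the shakers at (105,118) and (228,128). All of this agrees with the fixed cameras. I'll pick up the right-hand shaker first.

```bash
cat > plan.py <<'E'
from h import *
import sys
# args: x,y,zgrasp,phi_deg ... ; prints turn (normalised total) then tool-frame legs, chained
s=monitor.read_state(); p=s['tool_pos'].copy(); p[2]-=.167
M=R.from_quat(s['tool_rot']).as_matrix(); phi=np.degrees(np.arctan2(M[1,0],M[0,0]))
print('t',round(s['clock'],1),'grasp',p.round(4),'phi',phi.round(2),'tilt',np.degrees(np.arccos(-M[2,2])).round(2),'w',round(s['width'],4))
for a in sys.argv[1:]:
    x,y,z,ph=map(float,a.split(','))
    dt=phi-ph; phi=ph; c,sn=np.cos(np.radians(phi)),np.sin(np.radians(phi))
    d=np.array([x,y,z])-p; p=np.array([x,y,z]); v=np.array([d@[c,sn,0],d@[sn,-c,0],-d[2]])
    n=int(np.ceil(np.linalg.norm(v)/.042)); m=int(np.ceil(abs(dt)/6.5))
    print(f'turn {dt:.2f}deg: {m} x {dt/30/max(m,1):.4f} | {n} x',(v/.5/max(n,1)).round(4),'total',(v/.5).round(4))
E
python3 plan.py .484,-.2343,.237,-6 .484,-.2343,.062,-6 .484,-.2343,.19,-6 .4959,-.41,.19,-6 .4959,-.41,.068,-6
```

```text
t 2.7 grasp [ 0.3946 -0.3093  0.2378] phi -6.01 tilt 0.0 w 0.062
turn -0.01deg: 1 x -0.0003 | 3 x [ 0.0541 -0.056   0.0005] total [ 0.1622 -0.168   0.0015]
turn 0.00deg: 0 x 0.0000 | 5 x [0.   0.   0.07] total [0.   0.   0.35]
turn 0.00deg: 0 x 0.0000 | 4 x [ 0.     0.    -0.064] total [ 0.     0.    -0.256]
turn 0.00deg: 0 x 0.0000 | 5 x [ 0.0121  0.0694 -0.    ] total [ 0.0604  0.347  -0.    ]
turn 0.00deg: 0 x 0.0000 | 3 x [0.     0.     0.0813] total [0.    0.    0.244]
```

>>> drive_tool:
  commands: "0 0 0 0.054 -0.056 0 -0.33;0 0 0 0.054 -0.056 0 -0.33;0 0 0 0.054 -0.056 0.0015 -0.33;0 0 0 0 0 0 -0.33;0 0 0 0 0 0.07 -0.33"

```text
clock: 3.2
tool_pos: [0.4854, -0.2339, 0.3719]
tool_rot: [0.999, -0.051, 0.003, 0.002]
contact_force: [0.6, -0.4, -0.4]
width: 0.0623
gripper_force: 0.0
```

>>> drive_tool:
  commands: "0 0 0 0 0 0.07 -0.33;0 0 0 0 0 0.07 -0.33;0 0 0 0 0 0 -0.33;0 0 0 0 0 0 -0.33"

```text
clock: 3.6
tool_pos: [0.4842, -0.2342, 0.2997]
tool_rot: [0.999, -0.052, -0.0, -0.0]
contact_force: [0.1, -0.1, -0.1]
width: 0.0619
gripper_force: 0.0
```

```bash
python3 plan.py .484,-.2343,.062,-6
```

```text
t 3.6 grasp [ 0.4842 -0.2342  0.1327] phi -5.98 tilt 0.02 w 0.0619
turn 0.02deg: 1 x 0.0008 | 2 x [-0.0002  0.0001  0.0707] total [-0.0004  0.0002  0.1414]
```

>>> drive_tool:
  commands: "0 0 0 0 0 0.05 -0.33;0 0 0 0 0 0.05 -0.33;0 0 0 0 0 0.041 -0.33;0 0 0 0 0 0 -0.33;0 0 0 0 0 0 1"
  force: 20

```text
clock: 4.1
tool_pos: [0.4849, -0.2341, 0.2303]
tool_rot: [0.999, -0.052, 0.001, 0.001]
contact_force: [0.7, 0.6, 0.2]
width: 0.0573
gripper_force: 0.0
```

>>> drive_tool:
  commands: "0 0 0 0 0 0 1;0 0 0 0 0 0 1;0 0 0 0 0 0 1;0 0 0 0 0 -0.03 1;0 0 0 0 0 -0.03 1"

```text
clock: 4.6
tool_pos: [0.4842, -0.2335, 0.2589]
tool_rot: [0.999, -0.052, -0.0, -0.0]
contact_force: [0.2, -0.8, -1.0]
width: 0.0369
gripper_force: 19.3
```

>>> drive_tool:
  commands: "0 0 0 0 0 -0.064 1;0 0 0 0 0 -0.064 1;0 0 0 0 0 -0.064 1;0 0 0 0 0 -0.006 1;0 0 0 0 0 0 1"

```text
clock: 5.1
tool_pos: [0.4843, -0.2335, 0.358]
tool_rot: [0.999, -0.052, 0.001, 0.0]
contact_force: [-0.1, -0.5, -1.8]
width: 0.0373
gripper_force: 19.3
```

```bash
python3 plan.py .4959,-.41,.19,-6 .4959,-.41,.068,-6
```

```text
t 5.1 grasp [ 0.4843 -0.2335  0.191 ] phi -5.93 tilt 0.08 w 0.0373
turn 0.07deg: 1 x 0.0022 | 5 x [0.012  0.0697 0.0004] total [0.0601 0.3487 0.0021]
turn 0.00deg: 0 x 0.0000 | 3 x [0.     0.     0.0813] total [0.    0.    0.244]
```

Run:
```python
from h import *
p,W=cam('wrist'); a=p['frame']; q,_=cam('scene'); b=q['frame'][150:330,230:470]
c=np.hstack([cv2.resize(a,(400,300)),cv2.resize(b,(400,300))]); cv2.imwrite('pics/g1.png',c[:,:,::-1])
P=cloud(q,_); Q=P[(np.hypot(P[:,0]-.484,P[:,1]+.2335)<.035)&(P[:,2]<.215)&(P[:,2]>.1)]
for z in np.arange(.1,.22,.008):
    T=Q[abs(Q[:,2]-z)<.004]
    if len(T)>3: print(z.round(3),len(T),T[:,:2].mean(0).round(3),np.ptp(T,0)[:2].round(3))
```

```text
0.132 28 [ 0.474 -0.22 ] [0.03  0.022]
0.14 37 [ 0.474 -0.219] [0.036 0.022]
0.148 42 [ 0.474 -0.218] [0.034 0.026]
0.156 51 [ 0.474 -0.217] [0.037 0.028]
0.164 51 [ 0.47 -0.22] [0.033 0.031]
0.172 53 [ 0.469 -0.223] [0.016 0.051]
0.18 51 [ 0.47  -0.223] [0.015 0.056]
0.188 58 [ 0.473 -0.22 ] [0.027 0.056]
0.196 39 [ 0.473 -0.219] [0.014 0.054]
0.204 57 [ 0.472 -0.222] [0.015 0.051]
0.212 51 [ 0.473 -0.222] [0.012 0.049]
```

View pics/g1.png

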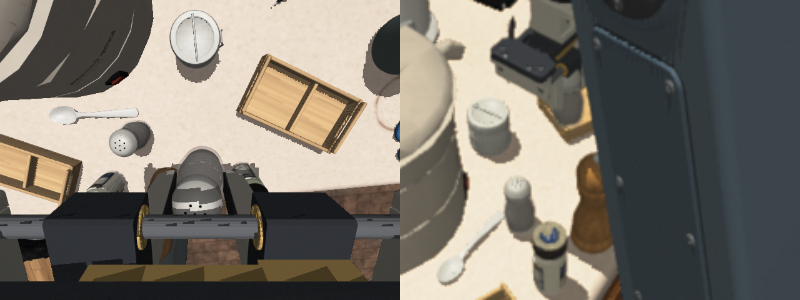

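The wrist view (left half) shows the shaker held upright between the pads at (197,180). It tapers, which explains the 37 mm opening. The table caddy is clear, so I'll carry the shaker over to the narrow compartment.

>>> drive_tool:
  commands: "0 0 0 0.012 0.0697 0 1;0 0 0 0.012 0.0697 0 1;0 0 0 0.012 0.0697 0 1;0 0 0 0.012 0.0697 0 1;0 0 0 0.012 0.0697 0 1"

```text
clock: 5.7
tool_pos: [0.496, -0.4113, 0.3556]
tool_rot: [0.999, -0.052, -0.001, -0.001]
contact_force: [0.6, -0.5, -0.6]
width: 0.0371
gripper_force: 19.3
```

>>> drive_tool:
  commands: "0 0 0 0 0 0 1;0 0 0 0 0 0.06 1;0 0 0 0 0 0.06 1;0 0 0 0 0 0.04 1;0 0 0 0 0 0 1"

```text
clock: 6.2
tool_pos: [0.4955, -0.4088, 0.2733]
tool_rot: [0.999, -0.052, -0.003, -0.002]
contact_force: [0.8, 0.8, -1.1]
width: 0.0369
gripper_force: 19.3
```

```bash
python3 plan.py .4959,-.41,.068,-6
```

```text
t 6.2 grasp [ 0.4955 -0.4088  0.1063] phi -5.92 tilt 0.42 w 0.0369
turn 0.08deg: 1 x 0.0027 | 1 x [0.0011 0.0023 0.0767] total [0.0011 0.0023 0.0767]
```

>>> drive_tool:
  commands: "0 0 0 0.0005 0.001 0.03 1;0 0 0 0 0 0.03 1;0 0 0 0 0 0.013 1;0 0 0 0 0 0 1;0 0 0 0 0 0 1"

```text
clock: 6.7
tool_pos: [0.4965, -0.4106, 0.2413]
tool_rot: [0.999, -0.052, 0.0, 0.0]
contact_force: [0.3, 0.1, -1.6]
width: 0.0372
gripper_force: 19.3
```

```bash
python3 plan.py .4959,-.41,.068,-6; python3 -c "
from h import *
print(monitor.read_state()['contact_force'])"
```

```text
t 6.7 grasp [ 0.4965 -0.4106  0.0743] phi -5.94 tilt 0.02 w 0.0372
turn 0.06deg: 1 x 0.0021 | 1 x [-0.0013 -0.0011  0.0126] total [-0.0013 -0.0011  0.0126]
[ 0.32075587  0.08449282 -1.55022223]
```

>>> drive_tool:
  commands: "0 0 0 0 0 0.005 1;0 0 0 0 0 0.004 1;0 0 0 0 0 0.002 1;0 0 0 0 0 0 1"

```text
clock: 7.1
tool_pos: [0.4964, -0.4106, 0.2357]
tool_rot: [0.999, -0.052, 0.0, 0.0]
contact_force: [-1.0, 0.9, 0.0]
width: 0.037
gripper_force: 19.4
```

>>> drive_tool:
  commands: "0 0 0 0 0 0 0;0 0 0 0 0 0 -0.1;0 0 0 0 0 0 -0.33;0 0 0 0 0 0 -0.33"

```text
clock: 7.5
tool_pos: [0.4964, -0.4105, 0.2355]
tool_rot: [0.999, -0.052, 0.0, 0.0]
contact_force: [-0.0, -0.4, -0.2]
width: 0.0604
gripper_force: 0.0
```

```bash
python3 plan.py .4959,-.41,.24,-6 .406,-.1715,.26,-6  .406,-.1715,.141,-6
```

```text
t 7.5 grasp [ 0.4964 -0.4105  0.0685] phi -5.93 tilt 0.0 w 0.0604
turn 0.07deg: 1 x 0.0022 | 5 x [-0.0002 -0.0002 -0.0686] total [-0.0011 -0.0009 -0.343 ]
turn 0.00deg: 0 x 0.0000 | 7 x [-0.0327 -0.0651 -0.0057] total [-0.2287 -0.4556 -0.04  ]
turn 0.00deg: 0 x 0.0000 | 3 x [0.     0.     0.0793] total [0.    0.    0.238]
```

>>> drive_tool:
  commands: "0 0 0 0 0 -0.03 -0.4;0 0 0 0 0 -0.07 -0.4;0 0 0 0 0 -0.08 -0.6;0 0 0 0 0 -0.08 -0.6;0 0 0 0 0 -0.083 -0.6"

```text
clock: 8.0
tool_pos: [0.4961, -0.4102, 0.4098]
tool_rot: [0.999, -0.052, 0.0, 0.0]
contact_force: [-0.1, -0.7, -0.6]
width: 0.0741
gripper_force: 0.0
```

>>> drive_tool:
  commands: "0 0 0 -0.033 -0.065 -0.006 -0.6;0 0 0 -0.033 -0.065 -0.006 -0.6;0 0 0 -0.033 -0.065 -0.006 -0.6;0 0 0 0 0 0 -0.6;0 0 0 0 0 0 -0.6"

```text
clock: 8.5
tool_pos: [0.4572, -0.3081, 0.4174]
tool_rot: [0.999, -0.051, 0.001, 0.001]
contact_force: [0.1, -0.8, -0.8]
width: 0.0743
gripper_force: 0.0
```

```bash
python3 wm.py w2;  python3 plan.py .4065,-.171,.26,-6 .4065,-.171,.141,-6
```

```text
[ 0.4574 -0.3087  0.417 ] cam [ 0.532 -0.315  0.399]
salt1 top 0.0904 [ 0.5005 -0.1417] [0.03 0.03] 894
salt2 0
jar1 top 0.1075 [ 0.4231 -0.0857] [0.037 0.042] 1607
jar2 top 0.1076 [ 0.415  -0.2934] [0.041 0.04 ] 1589
mill top 0.1566 [ 0.4148 -0.1734] [0.029 0.039] 747
table_caddy [ 0.5175 -0.375  -0.0015] 0.86
table_caddy [ 0.5969 -0.525  -0.0034] 0.71
table_caddy [ 0.5    -0.1423 -0.0035] 0.4
grill_caddy [ 0.6057 -0.2423  0.0022] 0.48
mill [ 0.4097 -0.1763 -0.0008] 0.84
salt_shaker_a [ 0.5004 -0.1414 -0.0055] 0.88
salt_shaker_a [ 0.4902 -0.407   0.0066] 0.76
spice_jar_a [ 0.413  -0.2946 -0.0041] 0.9
spice_jar_a [ 0.4206 -0.086   0.0039] 0.75
table ((515.6749267578125, -375.7974548339844), (149.20791625976562, 84.1148452758789), 60.200870513916016)
grill ((450.1147766113281, 12.938106536865234), (90.8472900390625, 71.31172943115234), 64.00816345214844)
t 8.8 grasp [ 0.4573 -0.309   0.2487] phi -5.97 tilt 0.02 w 0.0741
turn 0.03deg: 1 x 0.0010 | 4 x [-0.0325 -0.066  -0.0056] total [-0.13   -0.2639 -0.0225]
turn 0.00deg: 0 x 0.0000 | 3 x [0.     0.     0.0793] total [0.    0.    0.238]
```

View pics/w2.png

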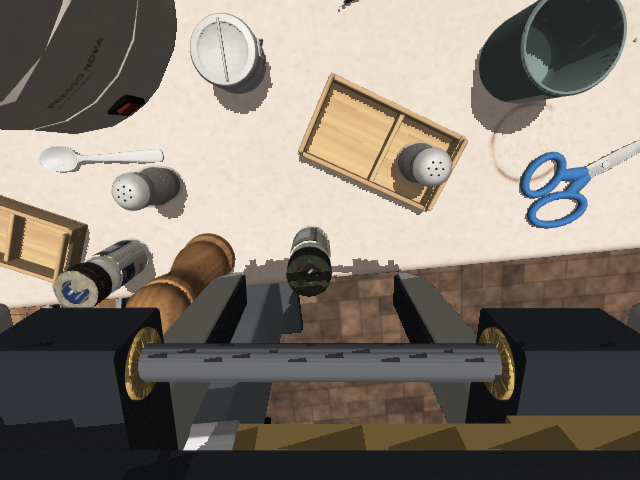

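The shaker stands in the narrow compartment at (430,168) and the caddy has not moved. The mill is next.

>>> drive_tool:
  commands: "0 0 0 -0.0325 -0.066 -0.0055 -0.6;0 0 0 -0.0325 -0.066 -0.0055 -0.6;0 0 0 -0.0325 -0.066 -0.0055 -0.6;0 0 0 -0.0325 -0.066 -0.0055 -0.6;0 0 0 0 0 0 -0.6"

```text
clock: 9.3
tool_pos: [0.4052, -0.1681, 0.4273]
tool_rot: [0.999, -0.051, -0.0, -0.0]
contact_force: [1.1, -0.7, 0.1]
width: 0.0744
gripper_force: 0.0
```

>>> drive_tool:
  commands: "0 0 0 0 0 0 -0.6;0 0 0 0 0 0.06 -0.6;0 0 0 0 0 0 -0.6;0 0 0 0 0 0 -0.6"

```text
clock: 9.7
tool_pos: [0.4066, -0.1712, 0.397]
tool_rot: [0.999, -0.052, -0.001, -0.0]
contact_force: [-0.0, -0.3, 1.1]
width: 0.0744
gripper_force: 0.0
```

```bash
python3 plan.py .4065,-.171,.141,-6
```

```text
t 9.7 grasp [ 0.4066 -0.1712  0.23  ] phi -5.98 tilt 0.08 w 0.0744
turn 0.02deg: 1 x 0.0005 | 3 x [-0.0001 -0.0001  0.0594] total [-0.0002 -0.0004  0.1781]
```

>>> drive_tool:
  commands: "0 0 0 0 0 0.06 -0.6;0 0 0 0 0 0.06 -0.6;0 0 0 0 0 0.04 -0.6;0 0 0 0 0 0.018 -0.6;0 0 0 0 0 0 -0.6"

```text
clock: 10.2
tool_pos: [0.4065, -0.1708, 0.308]
tool_rot: [0.999, -0.052, -0.0, -0.0]
contact_force: [0.4, 0.5, 0.3]
width: 0.0741
gripper_force: 0.0
```

>>> drive_tool:
  commands: "0 0 0 0 0 0 -0.6;0 0 0 0 0 0 1;0 0 0 0 0 0 1;0 0 0 0 0 0 1;0 0 0 0 0 0 1"
  force: 30

```text
clock: 10.7
tool_pos: [0.4063, -0.1704, 0.3083]
tool_rot: [0.999, -0.052, 0.0, 0.0]
contact_force: [-0.7, 0.6, 2.3]
width: 0.0476
gripper_force: 30.1
```

>>> drive_tool:
  commands: "0 0 0 0 0 0 1;0 0 0 0 0 -0.03 1;0 0 0 0 0 -0.03 1;0 0 0 0 0 0 1"

```text
clock: 11.1
tool_pos: [0.4064, -0.1705, 0.3391]
tool_rot: [0.999, -0.052, 0.001, 0.0]
contact_force: [0.7, 0.1, -2.6]
width: 0.0474
gripper_force: 30.0
```

```bash
python3 plan.py .4065,-.171,.276,-6 .5317,-.3475,.276,-6 .5317,-.3475,.147,-6; python3 -c "
from h import *
print(monitor.read_state()['contact_force'])"
```

```text
t 11.1 grasp [ 0.4064 -0.1705  0.1721] phi -5.93 tilt 0.13 w 0.0474
turn 0.07deg: 1 x 0.0023 | 3 x [ 0.0001  0.0003 -0.0693] total [ 2.000e-04  1.000e-03 -2.078e-01]
turn 0.00deg: 0 x 0.0000 | 6 x [ 0.0477  0.0541 -0.    ] total [ 0.2859  0.3249 -0.    ]
turn 0.00deg: 0 x 0.0000 | 4 x [0.     0.     0.0645] total [0.    0.    0.258]
[ 0.67403633  0.130767   -2.64861516]
```

>>> drive_tool:
  commands: "0 0 0 0 0 -0.06 1;0 0 0 0 0 -0.07 1;0 0 0 0 0 -0.06 1;0 0 0 0 0 -0.018 1;0 0 0 0.02 0.0225 0 1"

```text
clock: 11.6
tool_pos: [0.4148, -0.1823, 0.4419]
tool_rot: [0.999, -0.051, 0.0, 0.0]
contact_force: [-0.7, -0.6, -2.7]
width: 0.0472
gripper_force: 30.0
```

>>> drive_tool:
  commands: "0 0 0 0.04 0.0455 0 1;0 0 0 0.045 0.051 0 1;0 0 0 0.045 0.051 0 1;0 0 0 0.045 0.051 0 1;0 0 0 0.04 0.0455 0 1"

```text
clock: 12.1
tool_pos: [0.5103, -0.3172, 0.4386]
tool_rot: [0.999, -0.052, -0.001, -0.001]
contact_force: [0.1, 1.2, -2.1]
width: 0.0473
gripper_force: 30.0
```

>>> drive_tool:
  commands: "0 0 0 0.03 0.034 0 1;0 0 0 0.02 0.024 0 1;0 0 0 0 0 0 1;0 0 0 0 0 0 1;0 0 0 0 0 0 1"

```text
clock: 12.6
tool_pos: [0.531, -0.3462, 0.4409]
tool_rot: [0.999, -0.052, -0.001, -0.0]
contact_force: [0.2, 0.1, -2.4]
width: 0.0473
gripper_force: 30.0
```

```bash
python3 plan.py .5317,-.3475,.147,-6
python3 - <<'E'
from h import *
p,W=cam('wrist'); q,V=cam('scene')
c=np.hstack([cv2.resize(p['frame'],(400,300)),cv2.resize(q['frame'][100:340,230:550],(400,300))]); cv2.imwrite('pics/g2.png',c[:,:,::-1])
E
```

```text
t 12.6 grasp [ 0.531  -0.3462  0.2739] phi -5.92 tilt 0.09 w 0.0473
turn 0.08deg: 1 x 0.0025 | 4 x [0.0004 0.0006 0.0634] total [0.0017 0.0024 0.2538]
```

View pics/g2.png

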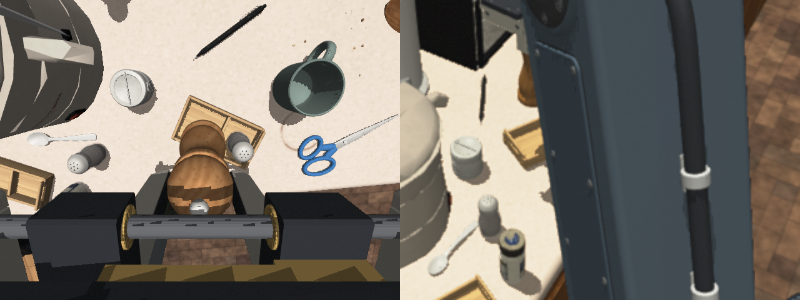

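The wrist view shows the mill hanging straight at (203,170) over the wide compartment. I'll lower it now.

>>> drive_tool:
  commands: "0 0 0 0.0015 0.002 0.06 1;0 0 0 0 0 0.07 1;0 0 0 0 0 0.05 1;0 0 0 0 0 0 1;0 0 0 0 0 0 1"

```text
clock: 13.2
tool_pos: [0.532, -0.3475, 0.3529]
tool_rot: [0.999, -0.052, 0.0, 0.0]
contact_force: [1.1, -0.3, -2.8]
width: 0.0472
gripper_force: 30.0
```

```bash
python3 plan.py .5317,-.3475,.147,-6
```

```text
t 13.2 grasp [ 0.532  -0.3475  0.1859] phi -5.92 tilt 0.04 w 0.0472
turn 0.08deg: 1 x 0.0026 | 1 x [-0.0005  0.      0.0779] total [-0.0005  0.      0.0779]
```

>>> drive_tool:
  commands: "0 0 0 0 0 0.03 1;0 0 0 0 0 0.025 1;0 0 0 0 0 0.013 1;0 0 0 0 0 0.006 1;0 0 0 0 0 0 1"

```text
clock: 13.7
tool_pos: [0.5319, -0.3477, 0.315]
tool_rot: [0.999, -0.052, 0.0, 0.0]
contact_force: [0.5, -0.3, -2.3]
width: 0.0471
gripper_force: 30.0
```

>>> drive_tool:
  commands: "0 0 0 0 0 0 1;0 0 0 0 0 0 1"

```text
clock: 13.9
tool_pos: [0.5319, -0.3476, 0.3152]
tool_rot: [0.999, -0.052, 0.0, 0.0]
contact_force: [0.2, 1.2, -2.3]
width: 0.0476
gripper_force: 30.0
```

```bash
python3 plan.py .5317,-.3475,.147,-6
```

```text
t 13.9 grasp [ 0.5319 -0.3476  0.1482] phi -5.94 tilt 0.02 w 0.0476
turn 0.06deg: 1 x 0.0022 | 1 x [-0.0003 -0.0002  0.0024] total [-0.0003 -0.0002  0.0024]
```

>>> drive_tool:
  commands: "0 0 0 0 0 0.002 1;0 0 0 0 0 0 -0.1;0 0 0 0 0 0 -0.3;0 0 0 0 0 0 -0.6;0 0 0 0 0 0 -0.6"

```text
clock: 14.4
tool_pos: [0.5318, -0.3476, 0.314]
tool_rot: [0.999, -0.052, 0.0, 0.0]
contact_force: [-0.6, -0.7, 0.7]
width: 0.0705
gripper_force: 0.0
```

>>> drive_tool:
  commands: "0 0 0 0 0 0 -0.6;0 0 0 0 0 -0.03 -0.6;0 0 0 0 0 -0.05 -0.6;0 0 0 0 0 -0.07 -0.6;0 0 0 0 0 -0.08 -0.6"

```text
clock: 14.9
tool_pos: [0.5316, -0.3474, 0.4308]
tool_rot: [0.999, -0.052, -0.0, -0.0]
contact_force: [0.7, 0.1, 0.9]
width: 0.0746
gripper_force: 0.0
```

```bash
python3 plan.py .5,-.142,.263,0 .5,-.142,.062,0
```

```text
t 14.9 grasp [ 0.5316 -0.3474  0.2638] phi -5.93 tilt 0.05 w 0.0746
turn -5.93deg: 1 x -0.1978 | 5 x [-0.0126 -0.0822  0.0003] total [-0.0632 -0.4108  0.0015]
turn 0.00deg: 0 x 0.0000 | 5 x [0.     0.     0.0804] total [0.    0.    0.402]
```

>>> drive_tool:
  commands: "0 0 -0.198 0 0 0 -0.33;0 0 0 -0.06 0 0 -0.33;0 0 0 -0.06 0 0 -0.33;0 0 0 -0.06 0 0 -0.33;0 0 0 0 -0.068 0 -0.33"

```text
clock: 15.4
tool_pos: [0.4393, -0.3153, 0.4301]
tool_rot: [1.0, -0.002, 0.0, 0.001]
contact_force: [0.2, -0.2, 0.2]
width: 0.0615
gripper_force: 0.0
```

>>> drive_tool:
  commands: "0 0 0 0 -0.068 0 -0.33;0 0 0 0 -0.068 0 -0.33;0 0 0 0 -0.068 0 -0.33;0 0 0 0 -0.068 0 -0.33;0 0 0 0 -0.068 0 -0.33"

```text
clock: 15.9
tool_pos: [0.4415, -0.1423, 0.4302]
tool_rot: [1.0, -0.0, 0.001, 0.0]
contact_force: [0.4, -0.2, -0.3]
width: 0.0619
gripper_force: 0.0
```

>>> drive_tool:
  commands: "0 0 0 0 0 0 -0.33;0 0 0 0 0 0 -0.33"

```text
clock: 16.1
tool_pos: [0.4418, -0.1433, 0.43]
tool_rot: [1.0, 0.001, 0.001, 0.0]
contact_force: [0.5, 0.5, 0.3]
width: 0.062
gripper_force: 0.0
```

```bash
python3 wm.py w3;  python3 plan.py .5,-.142,.263,0
python3 - <<'E'
from h import *
for c in ['top','scene','wrist']:
    p,W=cam(c); P=cloud(p,W)
    if c=='scene': save(p,'s3')
    for z in (.14,.2,.26,.32):
      for y in (-.22,-.18,-.14,-.1,-.06,0,.05):
        Q=P[(abs(P[:,2]-z)<.02)&(abs(P[:,1]-y)<.015)&(P[:,0]>.55)]
        if len(Q)>3: print(c,z,y,np.percentile(Q[:,0],2).round(3),end='; ')
    print()
E
```

```text
[ 0.4419 -0.1439  0.4298] cam [ 0.517 -0.142  0.411]
salt1 top 0.0904 [ 0.5004 -0.1412] [0.03  0.031] 893
salt2 0
jar1 top 0.1076 [ 0.4215 -0.0857] [0.04 0.04] 1562
jar2 top 0.1075 [ 0.4151 -0.2927] [0.04 0.04] 1585
mill 0
table_caddy [ 5.221e-01 -3.741e-01 -5.000e-04] 0.58
grill_caddy [0.4705 0.0633 0.0016] 0.86
mill [ 0.535  -0.3544  0.0035] 0.64
salt_shaker_a [ 0.501  -0.1441 -0.0052] 0.63
salt_shaker_a [ 0.4922 -0.4107  0.0061] 0.63
spice_jar_a [ 0.4143 -0.2922 -0.0019] 0.61
spice_jar_a [ 0.4738  0.063  -0.0007] 0.45
table ((515.5379638671875, -375.1939697265625), (150.11163330078125, 84.4622573852539), 59.9499626159668)
grill ((474.62646484375, 63.4801139831543), (201.24420166015625, 70.6083984375), 63.72511291503906)
t 16.4 grasp [ 0.4418 -0.1443  0.262 ] phi -0.06 tilt 0.01 w 0.062
turn -0.06deg: 1 x -0.0020 | 2 x [ 0.0582 -0.0023 -0.001 ] total [ 0.1164 -0.0046 -0.0021]
top 0.14 -0.22 0.779; top 0.14 -0.18 0.611; top 0.14 -0.14 0.575; top 0.14 -0.1 0.564; top 0.14 -0.06 0.562; top 0.2 -0.22 0.64; top 0.2 -0.18 0.604; top 0.2 -0.14 0.571; top 0.2 -0.1 0.558; top 0.2 -0.06 0.55
[... 186 characters left out ...]
top 0.32 -0.06 0.627; 
scene 0.14 -0.18 0.976; scene 0.14 -0.14 0.586; scene 0.14 -0.1 0.564; scene 0.14 -0.06 0.563; scene 0.14 0 0.578; scene 0.14 0.05 0.631; scene 0.2 -0.22 0.639; scene 0.2 -0.18 0.878; scene 0.2 -0.14 0.573; scene 0.2 -0.1 0.558; scene 0.2 -0.06 0.555; scene 0.2 0 0.57; scene 0.2 0.05 0.62; scene 0.26 -0.18 0.678; scene 0.26 -0.14 0.608; scene 0.26 -0.1 0.593; scene 0.26 -0.06 0.588; scene 0.26 0 0.613; scene 0.26 0.05 0.976; scene 0.32 -0.1 0.628; scene 0.32 -0.06 0.625; scene 0.32 0 0.666; 
wrist 0.14 -0.18 0.607; wrist 0.14 -0.14 0.576; wrist 0.14 -0.1 0.564; wrist 0.14 -0.06 0.563; wrist 0.2 -0.14 0.571; wrist 0.2 -0.1 0.558; wrist 0.2 -0.06 0.556; wrist 0.2 0 0.57;
```

View pics/s3.png

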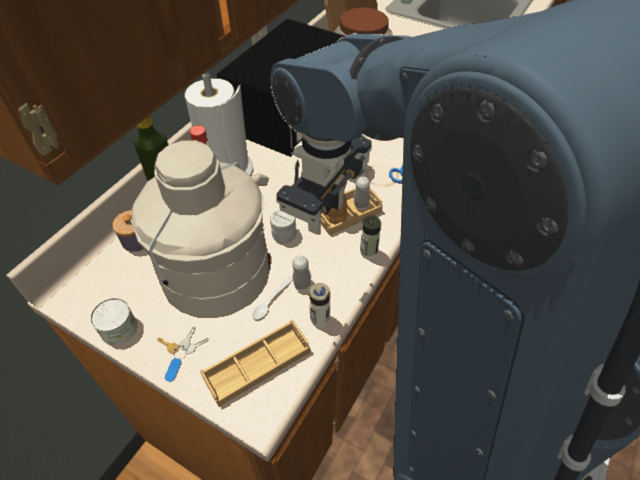

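The scene view shows the gripper clear of the stock, with jar 1 at (319,305) and the remaining shaker at (301,272). The camera stands 75 mm ahead of the tool, so I'll turn the wrist half round to keep it away from the juicer.

>>> drive_tool:
  commands: "0 0 -0.276 0 0 0 -0.33;0 0 -0.276 0 0 0 -0.33;0 0 -0.276 0 0 0 -0.33;0 0 -0.276 0 0 0 -0.33;0 0 -0.276 0 0 0 -0.33"

```text
clock: 17.05
tool_pos: [0.4418, -0.1437, 0.4289]
tool_rot: [0.934, 0.356, -0.0, -0.0]
contact_force: [-0.0, -0.2, 0.0]
width: 0.062
gripper_force: 0.0
```

>>> drive_tool:
  commands: "0 0 -0.276 0 0 0 -0.33;0 0 -0.276 0 0 0 -0.33;0 0 -0.276 0 0 0 -0.33;0 0 -0.276 0 0 0 -0.33;0 0 -0.276 0 0 0 -0.33"

```text
clock: 17.55
tool_pos: [0.4418, -0.1437, 0.429]
tool_rot: [0.748, 0.664, -0.0, -0.0]
contact_force: [-0.8, 0.2, 0.5]
width: 0.062
gripper_force: 0.0
```

>>> drive_tool:
  commands: "0 0 -0.276 0 0 0 -0.33;0 0 -0.276 0 0 0 -0.33;0 0 -0.276 0 0 0 -0.33;0 0 -0.276 0 0 0 -0.33;0 0 -0.276 0 0 0 -0.33"

```text
clock: 18.05
tool_pos: [0.4418, -0.1438, 0.4289]
tool_rot: [0.465, 0.885, 0.0, -0.0]
contact_force: [0.8, 0.3, -1.5]
width: 0.0618
gripper_force: 0.0
```

>>> drive_tool:
  commands: "0 0 -0.276 0 0 0 -0.33;0 0 -0.276 0 0 0 -0.33;0 0 -0.276 0 0 0 -0.33;0 0 -0.276 0 0 0 -0.33;0 0 -0.276 0 0 0 -0.33"

```text
clock: 18.55
tool_pos: [0.4418, -0.1438, 0.4289]
tool_rot: [0.122, 0.992, 0.0, -0.0]
contact_force: [0.1, -0.1, -0.1]
width: 0.0618
gripper_force: 0.0
```

>>> drive_tool:
  commands: "0 0 -0.276 0 0 0 -0.33;0 0 -0.276 0 0 0 -0.33;0 0 -0.276 0 0 0 -0.33;0 0 -0.276 0 0 0 -0.33;0 0 0 0 0 0 -0.33"

```text
clock: 19.05
tool_pos: [0.4418, -0.1437, 0.429]
tool_rot: [-0.164, 0.987, 0.0, -0.0]
contact_force: [-0.2, -0.3, -0.1]
width: 0.0619
gripper_force: 0.0
```

```bash
python3 plan.py .5004,-.1415,.2,-161.4 .5004,-.1415,.062,-161.4; python3 -c "
from h import *
print(monitor.read_state()['qpos'])"
```

```text
t 19.1 grasp [ 0.4418 -0.1437  0.262 ] phi -161.16 tilt 0.0 w 0.0619
turn 0.24deg: 1 x 0.0081 | 3 x [-0.0375 -0.011   0.0413] total [-0.1125 -0.0331  0.1239]
turn 0.00deg: 0 x 0.0000 | 4 x [0.    0.    0.069] total [0.    0.    0.276]
[-4.14772135e-01  1.66797243e-01  1.83221625e+00 -1.92158280e-05
  1.14262985e+00 -2.31442595e+00]
```

>>> drive_tool:
  commands: "0 0 0 -0.0375 -0.011 0.041 -0.33;0 0 0 -0.0375 -0.011 0.041 -0.33;0 0 0 -0.0375 -0.011 0.041 -0.33;0 0 0 0 0 0 -0.33;0 0 0 0 0 0 -0.33"

```text
clock: 19.55
tool_pos: [0.5001, -0.1412, 0.3675]
tool_rot: [-0.162, 0.987, 0.0, -0.001]
contact_force: [0.3, 1.1, 0.3]
width: 0.0617
gripper_force: 0.0
```

>>> drive_tool:
  commands: "0 0 0 0 0 0.05 -0.33;0 0 0 0 0 0.05 -0.33;0 0 0 0 0 0.04 -0.33;0 0 0 0 0 0 -0.33;0 0 0 0 0 0 -0.33"

```text
clock: 20.05
tool_pos: [0.5003, -0.1414, 0.2989]
tool_rot: [-0.162, 0.987, -0.0, 0.0]
contact_force: [0.3, -0.5, 0.1]
width: 0.0619
gripper_force: 0.0
```

```bash
python3 plan.py .5004,-.1415,.062,-161.4
```

```text
t 20.1 grasp [ 0.5003 -0.1414  0.1319] phi -161.34 tilt 0.06 w 0.0619
turn 0.06deg: 1 x 0.0018 | 2 x [-0.0001 -0.0001  0.0699] total [-0.0002 -0.0003  0.1398]
```

>>> drive_tool:
  commands: "0 0 0 0 0 0.045 -0.33;0 0 0 0 0 0.045 -0.33;0 0 0 0 0 0.03 -0.33;0 0 0 0 0 0.02 -0.33;0 0 0 0 0 0 -0.33"

```text
clock: 20.55
tool_pos: [0.5004, -0.1413, 0.2277]
tool_rot: [-0.162, 0.987, 0.0, -0.0]
contact_force: [0.3, 0.7, 0.2]
width: 0.0619
gripper_force: 0.0
```

>>> drive_tool:
  commands: "0 0 0 0 0 0 -0.33;0 0 0 0 0 0 1;0 0 0 0 0 0 1;0 0 0 0 0 0 1;0 0 0 0 0 0 1"
  force: 20

```text
clock: 21.05
tool_pos: [0.5005, -0.1412, 0.2278]
tool_rot: [-0.163, 0.987, -0.0, 0.0]
contact_force: [0.1, -1.4, 2.6]
width: 0.0373
gripper_force: 19.9
```

>>> drive_tool:
  commands: "0 0 0 0 0 -0.04 1;0 0 0 0 0 -0.06 1;0 0 0 0 0 -0.08 1;0 0 0 0 0 -0.08 1;0 0 0 0 0 0 1"

```text
clock: 21.55
tool_pos: [0.5011, -0.1414, 0.3622]
tool_rot: [-0.163, 0.987, -0.002, 0.003]
contact_force: [0.4, -0.5, -0.6]
width: 0.0378
gripper_force: 19.7
```

```bash
python3 plan.py .45,-.1,.19,-161.4 .46,.08,.19,-161.4 .5033,.1218,.18,-161.4 .5033,.1218,.068,-161.4
```

```text
t 21.6 grasp [ 0.5011 -0.1414  0.1952] phi -161.27 tilt 0.46 w 0.0378
turn 0.13deg: 1 x 0.0044 | 2 x [0.0353 0.0556 0.0052] total [0.0705 0.1111 0.0104]
turn 0.00deg: 0 x 0.0000 | 5 x [-0.0268  0.067  -0.    ] total [-0.1338  0.3348 -0.    ]
turn 0.00deg: 0 x 0.0000 | 2 x [-0.0544  0.0258  0.01  ] total [-0.1087  0.0516  0.02  ]
turn 0.00deg: 0 x 0.0000 | 3 x [0.     0.     0.0747] total [0.    0.    0.224]
```

>>> drive_tool:
  commands: "0 0 0 0.035 0.0555 0 1;0 0 0 0.035 0.0555 0 1;0 0 0 -0.027 0.067 0 1;0 0 0 -0.027 0.067 0 1;0 0 0 -0.027 0.067 0 1"

```text
clock: 22.05
tool_pos: [0.455, 0.0096, 0.3568]
tool_rot: [-0.162, 0.987, 0.0, -0.0]
contact_force: [-0.4, 0.1, -0.8]
width: 0.0376
gripper_force: 19.7
```

>>> drive_tool:
  commands: "0 0 0 -0.027 0.067 0 1;0 0 0 -0.027 0.067 0 1;0 0 0 -0.054 0.026 0.01 1;0 0 0 -0.054 0.026 0.01 1;0 0 0 0 0 0 1"

```text
clock: 22.55
tool_pos: [0.5035, 0.1243, 0.3459]
tool_rot: [-0.164, 0.987, 0.0, -0.0]
contact_force: [-1.0, -0.2, -1.5]
width: 0.0378
gripper_force: 19.7
```

>>> drive_tool:
  commands: "0 0 0 0 0 0 1;0 0 0 0 0 0 1"

```text
clock: 22.75
tool_pos: [0.5018, 0.1219, 0.347]
tool_rot: [-0.163, 0.987, -0.0, -0.001]
contact_force: [0.3, 0.4, -1.7]
width: 0.0377
gripper_force: 19.7
```

```bash
python3 plan.py .5033,.1218,.068,-161.4
python3 - <<'E'
from h import *
p,W=cam('scene'); q,V=cam('wrist')
cv2.imwrite('pics/g3.png',np.hstack([cv2.resize(q['frame'],(400,300)),cv2.resize(p['frame'][200:440,150:470],(400,300))])[:,:,::-1])
E
```

```text
t 22.8 grasp [0.5018 0.1219 0.18  ] phi -161.29 tilt 0.08 w 0.0377
turn 0.11deg: 1 x 0.0035 | 3 x [-0.0009 -0.0004  0.0747] total [-0.0028 -0.0012  0.224 ]
```

View pics/g3.png

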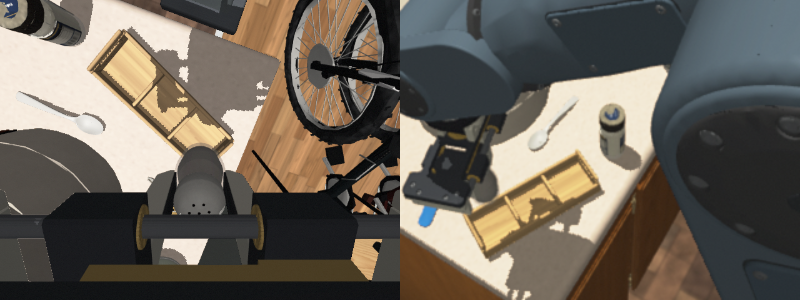

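The wrist view (left half) shows the shaker held straight at (197,185), over the far end compartment of the grill caddy. I'll lower it.

>>> drive_tool:
  commands: "0 0 0 -0.0028 -0.0012 0.05 1;0 0 0 0 0 0.06 1;0 0 0 0 0 0.05 1;0 0 0 0 0 0.03 1;0 0 0 0 0 0.02 1"

```text
clock: 23.35
tool_pos: [0.5035, 0.1218, 0.2416]
tool_rot: [-0.162, 0.987, 0.0, -0.001]
contact_force: [-0.0, -0.2, -0.9]
width: 0.0375
gripper_force: 19.7
```

>>> drive_tool:
  commands: "0 0 0 0 0 0.01 1;0 0 0 0 0 0 1;0 0 0 0 0 0 1;0 0 0 0 0 0 1"

```text
clock: 23.75
tool_pos: [0.5041, 0.1223, 0.2382]
tool_rot: [-0.163, 0.987, -0.0, 0.001]
contact_force: [0.7, -0.1, -0.6]
width: 0.0375
gripper_force: 19.7
```

>>> drive_tool:
  commands: "0 0 0 0 0 0.005 1;0 0 0 0 0 0.002 1;0 0 0 0 0 0 1;0 0 0 0 0 0 0;0 0 0 0 0 0 -0.1"

```text
clock: 24.25
tool_pos: [0.5039, 0.1223, 0.2341]
tool_rot: [-0.163, 0.987, -0.0, 0.0]
contact_force: [-0.4, 0.2, -0.1]
width: 0.0484
gripper_force: 0.0
```

>>> drive_tool:
  commands: "0 0 0 0 0 0 -0.33;0 0 0 0 0 0 -0.33;0 0 0 0 0 -0.04 -0.33;0 0 0 0 0 -0.07 -0.33;0 0 0 0 0 -0.09 -0.33"

```text
clock: 24.75
tool_pos: [0.5035, 0.1222, 0.334]
tool_rot: [-0.163, 0.987, 0.0, -0.002]
contact_force: [0.3, -0.0, -0.2]
width: 0.0616
gripper_force: 0.0
```

```bash
python3 plan.py .46,.06,.21,-161.4 .4212,-.086,.21,-161.4 .4212,-.086,.075,-161.4;  python3 wm.py w4 | tail -12
```

```text
t 24.8 grasp [0.5035 0.1222 0.167 ] phi -161.28 tilt 0.18 w 0.0616
turn 0.12deg: 1 x 0.0040 | 3 x [ 0.0407 -0.0301 -0.0286] total [ 0.1221 -0.0902 -0.0859]
turn 0.00deg: 0 x 0.0000 | 4 x [ 0.0417 -0.063  -0.    ] total [ 0.1667 -0.252  -0.    ]
turn 0.00deg: 0 x 0.0000 | 4 x [0.     0.     0.0675] total [0.   0.   0.27]
[0.505  0.1226 0.3417] cam [0.432 0.099 0.315]
salt1 0
salt2 0
jar1 top 0.1067 [ 0.4281 -0.0725] [0.026 0.017] 1326
jar2 0
mill 0
salt_shaker_a [0.5015 0.1191 0.0028] 0.86
spice_jar_a [ 0.4213 -0.0895  0.0056] 0.64
table None
grill ((474.23260498046875, 63.74912643432617), (200.2393341064453, 70.44359588623047), 63.908912658691406)
```

>>> drive_tool:
  commands: "0 0 0 0.04 -0.03 -0.03 -0.33;0 0 0 0.04 -0.03 -0.025 -0.33;0 0 0 0.04 -0.03 -0.025 -0.33;0 0 0 0.042 -0.063 0 -0.33;0 0 0 0.042 -0.063 0 -0.33"

```text
clock: 25.55
tool_pos: [0.4412, -0.0136, 0.373]
tool_rot: [-0.163, 0.987, 0.0, -0.001]
contact_force: [0.9, -0.9, -0.2]
width: 0.0619
gripper_force: 0.0
```

>>> drive_tool:
  commands: "0 0 0 0.042 -0.063 0 -0.33;0 0 0 0.042 -0.063 0 -0.33;0 0 0 0 0 0 -0.33;0 0 0 0 0 0 -0.33"

```text
clock: 25.95
tool_pos: [0.4222, -0.0862, 0.373]
tool_rot: [-0.162, 0.987, 0.001, -0.001]
contact_force: [0.1, 0.1, 0.0]
width: 0.0618
gripper_force: 0.0
```

```bash
python3 plan.py .4212,-.086,.075,-161.4;  python3 wm.py w5 | grep jar
```

```text
t 25.9 grasp [ 0.4222 -0.0862  0.206 ] phi -161.39 tilt 0.12 w 0.0618
turn 0.01deg: 1 x 0.0004 | 4 x [0.0005 0.0003 0.0655] total [0.0018 0.001  0.262 ]
jar1 top 0.1982 [ 0.4208 -0.0868] [0.037 0.068] 358
jar2 top 0.1076 [ 0.4142 -0.2928] [0.04  0.041] 3213
spice_jar_a [ 0.421  -0.0919  0.0054] 0.76
spice_jar_a [ 0.412  -0.2937 -0.0037] 0.59
```

>>> drive_tool:
  commands: "0 0 0 0.0018 0.001 0.05 -0.33;0 0 0 0 0 0.06 -0.33;0 0 0 0 0 0.06 -0.33;0 0 0 0 0 0.05 -0.33;0 0 0 0 0 0.04 -0.33"

```text
clock: 26.75
tool_pos: [0.4213, -0.0851, 0.2426]
tool_rot: [-0.163, 0.987, 0.0, -0.0]
contact_force: [0.6, -0.4, 0.0]
width: 0.0617
gripper_force: 0.0
```

>>> drive_tool:
  commands: "0 0 0 0 0 0 -0.33;0 0 0 0 0 0 -0.33;0 0 0 0 0 0 1;0 0 0 0 0 0 1;0 0 0 0 0 0 1"

```text
clock: 27.25
tool_pos: [0.4215, -0.0857, 0.2446]
tool_rot: [-0.163, 0.987, -0.0, 0.001]
contact_force: [0.0, -0.5, 0.0]
width: 0.0423
gripper_force: 0.0
```

>>> drive_tool:
  commands: "0 0 0 0 0 0 1;0 0 0 0 0 -0.03 1;0 0 0 0 0 -0.06 1;0 0 0 0 0 -0.08 1;0 0 0 0 0 -0.08 1"

```text
clock: 27.75
tool_pos: [0.421, -0.0856, 0.3703]
tool_rot: [-0.163, 0.987, 0.0, -0.0]
contact_force: [1.0, -0.9, -1.9]
width: 0.0405
gripper_force: 20.0
```

```bash
python3 plan.py .4745,.0635,.2,-161.4 .4745,.0635,.081,-161.4
```

```text
t 27.8 grasp [ 0.421  -0.0856  0.2033] phi -161.28 tilt 0.05 w 0.0405
turn 0.12deg: 1 x 0.0041 | 4 x [-0.0491  0.0621  0.0017] total [-0.1965  0.2485  0.0067]
turn 0.00deg: 0 x 0.0000 | 3 x [0.     0.     0.0793] total [0.    0.    0.238]
```

>>> drive_tool:
  commands: "0 0 0 -0.049 0.062 0 1;0 0 0 -0.049 0.062 0 1;0 0 0 -0.049 0.062 0 1;0 0 0 -0.049 0.062 0 1;0 0 0 0 0 0 1"

```text
clock: 28.25
tool_pos: [0.475, 0.0663, 0.369]
tool_rot: [-0.164, 0.986, 0.0, 0.0]
contact_force: [-0.3, -0.7, -0.7]
width: 0.0407
gripper_force: 20.0
```

>>> drive_tool:
  commands: "0 0 0 0 0 0 1;0 0 0 0 0 0.05 1;0 0 0 0 0 0.05 1;0 0 0 0 0 0 1;0 0 0 0 0 0 1"

```text
clock: 28.75
tool_pos: [0.4744, 0.0624, 0.3194]
tool_rot: [-0.162, 0.987, -0.0, -0.0]
contact_force: [-0.1, 0.8, -1.3]
width: 0.0406
gripper_force: 20.0
```

```bash
python3 plan.py .4745,.0635,.0836,-161.4
```

```text
t 28.8 grasp [0.4744 0.0624 0.1524] phi -161.34 tilt 0.04 w 0.0406
turn 0.06deg: 1 x 0.0020 | 2 x [-0.0005  0.001   0.0688] total [-0.0009  0.002   0.1377]
```

>>> drive_tool:
  commands: "0 0 0 -0.001 0.002 0.05 1;0 0 0 0 0 0.045 1;0 0 0 0 0 0.03 1;0 0 0 0 0 0.008 1;0 0 0 0 0 0 1"

```text
clock: 29.25
tool_pos: [0.4749, 0.0641, 0.2533]
tool_rot: [-0.163, 0.987, -0.0, 0.0]
contact_force: [0.9, 0.5, -1.3]
width: 0.0409
gripper_force: 20.0
```

>>> drive_tool:
  commands: "0 0 0 0 0 0 1;0 0 0 0 0 0 1;0 0 0 0 0 0 1"

```text
clock: 29.55
tool_pos: [0.4747, 0.0643, 0.2532]
tool_rot: [-0.163, 0.987, -0.0, 0.001]
contact_force: [-0.1, 0.6, -0.4]
width: 0.0402
gripper_force: 20.0
```

>>> drive_tool:
  commands: "0 0 0 0 0 0.003 1;0 0 0 0 0 0.001 1;0 0 0 0 0 0 1;0 0 0 0 0 0 -0.05;0 0 0 0 0 0 -0.15"

```text
clock: 30.05
tool_pos: [0.4745, 0.0643, 0.2505]
tool_rot: [-0.163, 0.987, 0.0, 0.0]
contact_force: [-0.6, 0.4, -0.4]
width: 0.0514
gripper_force: 0.0
```

>>> drive_tool:
  commands: "0 0 0 0 0 0 -0.3;0 0 0 0 0 0 -0.3;0 0 0 0 0 -0.04 -0.3;0 0 0 0 0 -0.08 -0.3;0 0 0 0 0 -0.09 -0.3"

```text
clock: 30.55
tool_pos: [0.4742, 0.0643, 0.356]
tool_rot: [-0.163, 0.987, 0.0, -0.001]
contact_force: [-0.2, 0.2, -0.8]
width: 0.0602
gripper_force: 0.0
```

>>> drive_tool:
  commands: "0 0 0 0 0 -0.06 -0.3;0 0 0 0 0 0 -0.3"

```text
clock: 30.75
tool_pos: [0.4751, 0.0644, 0.3893]
tool_rot: [-0.163, 0.987, -0.0, 0.003]
contact_force: [-0.4, -0.5, 0.6]
width: 0.0604
gripper_force: 0.0
```

```bash
python3 plan.py .415,-.2932,.21,-161.4 .415,-.2932,.075,-161.4;  python3 wm.py w6 | grep -E 'jar|grill|salt_'
```

```text
t 30.8 grasp [0.4751 0.0644 0.2223] phi -161.27 tilt 0.4 w 0.0604
turn 0.13deg: 1 x 0.0043 | 9 x [ 0.038  -0.071   0.0027] total [ 0.342  -0.6394  0.0247]
turn 0.00deg: 0 x 0.0000 | 4 x [0.     0.     0.0675] total [0.   0.   0.27]
jar1 0
jar2 0
salt_shaker_a [0.5006 0.1177 0.0027] 0.61
spice_jar_a [0.4729 0.0623 0.0085] 0.82
grill ((474.1443786621094, 63.24860763549805), (199.53662109375, 70.2487564086914), 63.7302131652832)
```

View pics/w6.png

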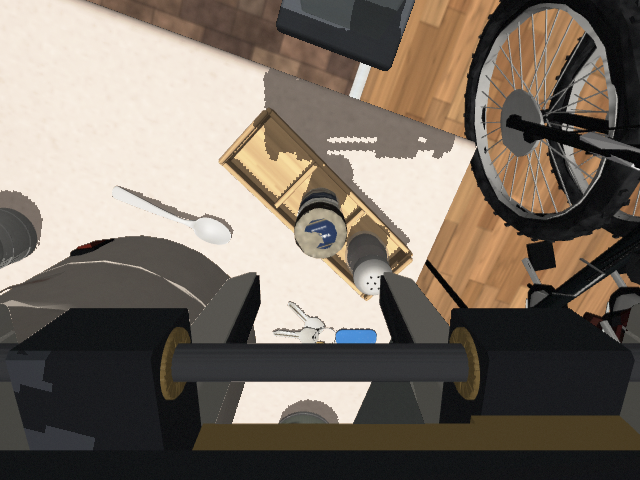

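The jar stands in the middle compartment at (321,225) and the shaker in the end one at (370,265). The second jar is next.

>>> drive_tool:
  commands: "0 0 0 0.038 -0.071 0.002 -0.33;0 0 0 0.038 -0.071 0.002 -0.33;0 0 0 0.038 -0.071 0.002 -0.33;0 0 0 0.038 -0.071 0.002 -0.33;0 0 0 0.038 -0.071 0.002 -0.33"

```text
clock: 31.55
tool_pos: [0.441, -0.1358, 0.3797]
tool_rot: [-0.163, 0.987, 0.0, -0.001]
contact_force: [0.8, -0.2, -0.5]
width: 0.0612
gripper_force: 0.0
```

>>> drive_tool:
  commands: "0 0 0 0.038 -0.071 0.002 -0.33;0 0 0 0.038 -0.071 0.002 -0.33;0 0 0 0.038 -0.071 0.002 -0.33;0 0 0 0.038 -0.071 0.002 -0.33;0 0 0 0 0 0 -0.33"

```text
clock: 32.05
tool_pos: [0.4143, -0.2966, 0.3754]
tool_rot: [-0.161, 0.987, 0.0, -0.0]
contact_force: [-0.3, 1.1, 0.4]
width: 0.0618
gripper_force: 0.0
```

>>> drive_tool:
  commands: "0 0 0 0 0 0 -0.33;0 0 0 0 0 0 -0.33"

```text
clock: 32.25
tool_pos: [0.4153, -0.2924, 0.3759]
tool_rot: [-0.163, 0.987, 0.001, -0.0]
contact_force: [0.8, -0.0, -0.3]
width: 0.0621
gripper_force: 0.0
```

```bash
python3 plan.py .415,-.2932,.075,-161.4
```

```text
t 32.2 grasp [ 0.4153 -0.2924  0.2089] phi -161.24 tilt 0.08 w 0.0621
turn 0.16deg: 1 x 0.0052 | 4 x [ 0.0003 -0.0003  0.067 ] total [ 0.001  -0.0014  0.2679]
```

>>> drive_tool:
  commands: "0 0 0 0.001 -0.0014 0.05 -0.33;0 0 0 0 0 0.06 -0.33;0 0 0 0 0 0.06 -0.33;0 0 0 0 0 0.055 -0.33;0 0 0 0 0 0.04 -0.33"

```text
clock: 32.75
tool_pos: [0.415, -0.2926, 0.2424]
tool_rot: [-0.163, 0.987, 0.001, -0.0]
contact_force: [-0.2, 0.1, 0.2]
width: 0.0617
gripper_force: 0.0
```

>>> drive_tool:
  commands: "0 0 0 0 0 0 -0.33;0 0 0 0 0 0 -0.33;0 0 0 0 0 0 1;0 0 0 0 0 0 1;0 0 0 0 0 0 1"

```text
clock: 33.25
tool_pos: [0.415, -0.294, 0.2448]
tool_rot: [-0.163, 0.987, -0.001, 0.0]
contact_force: [-0.5, 0.7, 0.6]
width: 0.0421
gripper_force: 0.0
```

>>> drive_tool:
  commands: "0 0 0 0 0 0 1;0 0 0 0 0 -0.03 1;0 0 0 0 0 -0.06 1;0 0 0 0 0 -0.085 1;0 0 0 0 0 -0.085 1"

```text
clock: 33.75
tool_pos: [0.4146, -0.2938, 0.3752]
tool_rot: [-0.163, 0.987, 0.0, -0.0]
contact_force: [-0.6, 0.5, -0.9]
width: 0.0404
gripper_force: 20.0
```

```bash
python3 plan.py .4452,.005,.2,-161.4 .4452,.005,.081,-161.4
```

```text
t 33.8 grasp [ 0.4146 -0.2938  0.2082] phi -161.28 tilt 0.07 w 0.0404
turn 0.12deg: 1 x 0.0039 | 8 x [-0.0311  0.0684  0.0021] total [-0.2486  0.5469  0.0165]
turn 0.00deg: 0 x 0.0000 | 3 x [0.     0.     0.0793] total [0.    0.    0.238]
```

>>> drive_tool:
  commands: "0 0 0 -0.031 0.068 0 1;0 0 0 -0.031 0.068 0 1;0 0 0 -0.031 0.068 0 1;0 0 0 -0.031 0.068 0 1;0 0 0 -0.031 0.068 0 1"

```text
clock: 34.25
tool_pos: [0.4335, -0.1067, 0.3741]
tool_rot: [-0.162, 0.987, -0.0, 0.0]
contact_force: [0.5, -0.1, -0.8]
width: 0.0407
gripper_force: 20.0
```

>>> drive_tool:
  commands: "0 0 0 -0.031 0.068 0 1;0 0 0 -0.031 0.068 0 1;0 0 0 -0.031 0.068 0 1;0 0 0 0 0 0 1;0 0 0 0 0 0 1"

```text
clock: 34.75
tool_pos: [0.4449, 0.0038, 0.374]
tool_rot: [-0.164, 0.987, -0.0, -0.0]
contact_force: [0.3, -0.5, -1.8]
width: 0.041
gripper_force: 20.0
```

>>> drive_tool:
  commands: "0 0 0 0 0 0.05 1;0 0 0 0 0 0.05 1;0 0 0 0 0 0 1;0 0 0 0 0 0 1"

```text
clock: 35.15
tool_pos: [0.4452, 0.0026, 0.3244]
tool_rot: [-0.162, 0.987, 0.0, -0.0]
contact_force: [0.4, -0.0, -0.4]
width: 0.0403
gripper_force: 20.0
```

```bash
python3 plan.py .4455,.0051,.0838,-161.4
```

```text
t 35.1 grasp [0.4452 0.0026 0.1574] phi -161.34 tilt 0.04 w 0.0403
turn 0.06deg: 1 x 0.0020 | 2 x [-0.0011  0.0022  0.0736] total [-0.0022  0.0045  0.1472]
```

>>> drive_tool:
  commands: "0 0 0 -0.0022 0.0045 0.045 1;0 0 0 0 0 0.05 1;0 0 0 0 0 0.035 1;0 0 0 0 0 0.012 1;0 0 0 0 0 0 1"

```text
clock: 35.65
tool_pos: [0.4457, 0.0056, 0.2535]
tool_rot: [-0.162, 0.987, -0.0, 0.0]
contact_force: [0.2, -0.5, -1.2]
width: 0.0405
gripper_force: 20.0
```

>>> drive_tool:
  commands: "0 0 0 0 0 0 1;0 0 0 0 0 0 1;0 0 0 0 0 0 1"

```text
clock: 35.95
tool_pos: [0.4456, 0.0059, 0.2537]
tool_rot: [-0.163, 0.987, -0.0, 0.001]
contact_force: [0.1, 0.6, -0.9]
width: 0.0405
gripper_force: 20.0
```

>>> drive_tool:
  commands: "0 0 0 0 0 0.003 1;0 0 0 0 0 0.0015 1;0 0 0 0 0 0 1;0 0 0 0 0 0 -0.05;0 0 0 0 0 0 -0.15"

```text
clock: 36.45
tool_pos: [0.4454, 0.0059, 0.2508]
tool_rot: [-0.163, 0.987, -0.0, 0.0]
contact_force: [-0.2, -0.7, 0.6]
width: 0.0509
gripper_force: 0.0
```

>>> drive_tool:
  commands: "0 0 0 0 0 0 -0.3;0 0 0 0 0 0 -0.3;0 0 0 0 0 -0.04 -0.3;0 0 0 0 0 -0.08 -0.3;0 0 0 0 0 -0.09 -0.3"

```text
clock: 36.95
tool_pos: [0.445, 0.0059, 0.3564]
tool_rot: [-0.163, 0.987, 0.0, -0.001]
contact_force: [0.6, -0.5, -0.6]
width: 0.0603
gripper_force: 0.0
```

>>> drive_tool:
  commands: "0 0 0 0 0 -0.09 -0.3;0 0 0 0.08 0 0 -0.3;0 0 0 0.08 0 0 -0.3;0 0 0 0.08 0 0 -0.3;0 0 0 0 0 0 -0.3"

```text
clock: 37.45
tool_pos: [0.3286, -0.033, 0.4005]
tool_rot: [-0.162, 0.987, 0.0, -0.0]
contact_force: [0.2, 0.3, -0.6]
width: 0.0604
gripper_force: 0.0
```

Run:
```python
from h import *
print(monitor.read_state()['tool_pos'])
q,V=cam('scene'); p,W=cam('top')
cv2.imwrite('pics/fin.png',np.hstack([cv2.resize(q['frame'][150:450,150:450],(400,400)),cv2.resize(p['frame'][130:330,120:480][:,:],(400,400))])[:,:,::-1])
tc,td=np.array([.5155,-.3757]),np.array([.4977,.8674]); gc,gd=np.array([.4743,.0634]),np.array([.4427,.8967])
for (c,W,n) in ((p,W,'top'),(q,V,'scene')):
    P=cloud(c,W)
    for o,xy,C,d in (('mill',(.5317,-.3475),tc,td),('salt',(.4959,-.41),tc,td),('salt',(.5033,.1218),gc,gd),('jar',(.4745,.0635),gc,gd),('jar',(.4455,.0055),gc,gd)):
        Q=P[(np.hypot(*(P[:,:2]-xy).T)<.03)&(P[:,2]>.05)&(P[:,2]<.2)]; 
        if len(Q)<20: print(n,o,'hidden'); continue
        h=np.percentile(Q[:,2],98); T=Q[Q[:,2]>h-.008]; m=(T.min(0)+T.max(0))[:2]/2-C
        print(n,o,'top',h.round(3),'x',(m@[d[1],-d[0]]).round(4),'y',(m@d).round(4))
    for o in('mug','steel_canister'):
        for e in mark_of(o,c)[:2]: print(o,w(W,e['at']).round(3),round(e['conf'],2))
```

```text
[ 0.328607   -0.03299772  0.4005453 ]
top mill top 0.176 x 0.0006 y 0.0318
top salt top 0.096 x 0.0 y -0.0399
top salt top 0.096 x 0.0014 y 0.0635
top jar top 0.114 x 0.0 y -0.0009
top jar top 0.114 x -0.0011 y -0.0661
mug [ 0.596 -0.528  0.005] 0.81
mug [ 0.495 -0.416  0.005] 0.67
steel_canister [ 0.608 -0.243 -0.001] 0.67
scene mill hidden
scene salt hidden
scene salt top 0.097 x -0.0019 y 0.0672
scene jar top 0.115 x -0.0023 y 0.0016
scene jar top 0.115 x -0.0025 y -0.0634
```

View pics/fin.png

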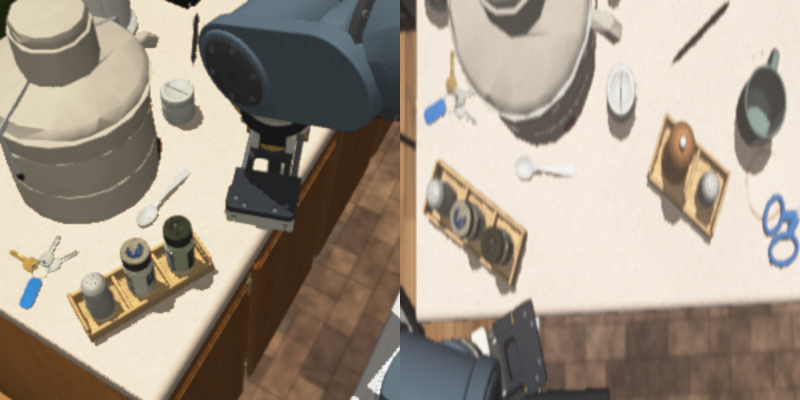

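All five pieces stand centred on their caddy floors, with their tops 6 mm above the heights I measured on the counter. The mug and canister have not moved, and the arm is clear of everything. I'll hand the job in.

```bash
python3 -c "
from bench import order
print(order.finish_job())"
```

```text
the job is handed in; nothing more can be done
None
```

The job is handed in, though no verdict was shown: the mill and one salt shaker are in the table caddy, and the other shaker and both spice jars are in the grill caddy, all upright and released at about 37 s, with the mug and steel canister where they were.

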